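Seat a rail in the dowel-drilling jig and hold it home

TASK

Two pieces of wood stand in the pencilled bays of the dowel-drilling jig: slide the longer one, with the step cut in its near end, sideways along the board without lifting it until it is in line with the channel, then push it up the channel against the sprung plunger until its end is fully home on both steel stop shoulders. Keep pressing it there for the drilling with a moderate hand push, enough to beat the spring without jamming (about 3 to 35 N left on the shoulders), and finish while still holding it home. Leave the short offcut and everything else on the bench where they are.

Things in the scene. Friction and masses are not known exactly. Their poses are not given: they have to be found in the camera images.
- jig: Fixed waxed (slick) plywood board 350 x 400 x 12 mm. Origin: centre of its underside; x points up the channel to the stop, y left. In mm: pencilled bays centred x -88, y 115 and -115; channel on y = 0 between dark rails, 60 apart inside, 18 wide, tops at z 24, x 20 to 98; flared mouth from x -10, 91 wide inside, 113 outside. Stop faces at x 100. 
- workpiece: The longer wooden block, 120 (x) x 56 (y) x 55 mm tall, 0.17 to 0.34 kg, loose in either bay, up to 0.2 rad askew. Origin: centre of its underside; +x is the end that meets the stop, z up. The last 20 mm at its near (-x) end are only 30 mm tall. Fully home its origin is at x 40, y 0 (2 mm play each side), z 12 mm in the jig's frame. Must not rise over 8 mm off the board.
- stop_face (a point): Point midway between the two steel stop shoulders, in the plane of their faces (jig x = 100, y = 0, z = 48 mm). x points up the channel, into the stop.
- stop: The hard stop: two fixed steel shoulders, each 18 mm wide and 50 mm tall above the board, centred 22 mm either side of the channel's centre line, in front of a steel block 30 mm thick and 62 mm wide. Origin: on the board's top at the shoulder faces (jig x = 100, y = 0, z = 12 mm), axes as the jig.
- plunger_tip (a point): Tip of the sprung steel plunger, a round pin of 14 mm diameter between the shoulders, on the centre line, 36 mm above the board. It sticks out 16 mm in front of the shoulder faces when free (jig x = 84) and moves with the plunger.
- plunger (a joint): How far the plunger is pressed in, m: 0 free, 0.016 when the workpiece is home on the shoulders (it could go on to 0.022). The spring pushes back with about 5 N at 0, rising to 10 N at 0.016, which returns the workpiece if it is let go.
- offcut: Bystander: short plain wooden block, 70 x 56 x 55 mm, no step, standing in the other bay. Origin: centre of its underside.
- square: Bystander: small try square lying flat on the jig board, left of the channel; stock 75 x 18 x 14 mm, blade to +y. Origin under the stock's centre.
- jar: Bystander: small closed jar, 44 mm diameter, 50 mm tall, on the jig board right of the channel. Origin: centre of its underside.
- hammer: Bystander: hammer lying on the bench to the left.
- screwdriver: Bystander: screwdriver lying on the bench to the right.
- glue: Bystander: closed upright bottle, 56 mm diameter, 160 mm tall, at the right. Origin: centre of its underside.
- tape: Bystander: round tape case, 66 mm diameter, 30 mm tall, at the left. Origin: centre of its underside.
- wrench: Bystander: wrench lying on the bench to the left.
Not all that is in view belongs to the job. What is shaped like the workpiece but pink is not meant.

How it is judged (in metres and radians):
On the way, in this order (a step that is already met when the one before it is completed fails the run):
1. the long piece lies flat on the board in line with the channel, plunger not yet pressed (y of workpiece in the frame of jig between -0.008 and 0.008 m and angle between the x axis of workpiece and the x axis of jig, either way round below 0.12 rad and value of joint plunger below 0.002 m and z of workpiece in the frame of jig below 0.018 m), for 0.1 s.
2. the plunger is half pressed by the long piece (y of workpiece in the frame of jig between -0.008 and 0.008 m and angle between the x axis of workpiece and the x axis of jig, either way round below 0.12 rad and value of joint plunger above 0.008 m and x of workpiece in the frame of jig above 0.028 m), for 0.05 s.
At the end, for the whole second after the job is handed in: The long piece lies flat in the channel, its end within 1.5 mm of the stop shoulders and square to them, plunger pressed in by at least 14.5 mm, resting on the shoulders with 2 to 40 N, at rest, with the robot's fingers still holding it there (x of workpiece in the frame of jig between 0.0385 and 0.042 m and y of workpiece in the frame of jig between -0.004 and 0.004 m and z of workpiece in the frame of jig below 0.016 m and angle between the x axis of workpiece and the x axis of jig, either way round below 0.06 rad and angle between workpiece's own z axis and vertical below 0.06 rad and value of joint plunger above 0.0145 m and contact force between workpiece and stop between 2 and 40 N and contact force between workpiece and the fingers above 2 N and linear speed of workpiece below 0.01 m/s); the arm keeps its last pose, push and grip.
It fails at once if the long piece is lifted more than 8 mm off the board (z of workpiece in the frame of jig above 0.02 m).
It fails at once if the long piece is tipped over (angle between workpiece's own z axis and vertical above 0.3 rad).
It fails at once if the long piece is rammed into the shoulders with more than 80 N (contact force between workpiece and stop above 80 N).
It fails at once if a bystander is moved more than 15 mm (distance of any of offcut, square, jar, hammer, screwdriver, glue, tape, wrench from where it was at the start of the episode above 0.015 m).
It also fails if it takes over 56 s, if anything falls off the work surface, if the arm or the gripper's body presses on something with over 40 N, if the wrist force passes 120 N, or if a joint passes its speed limit or range.

ROBOT

A 6-joint arm with a two-finger parallel gripper is mounted at the origin on the work surface. World frame = base frame: x ahead of the robot, y to its left, z up, the work surface at z = 0. Lengths are in mm, angles in rad, forces in N, time in s.
With the tool pointing down it reaches from about 375 to 900 mm from the base axis. Payload 3.1 kg.
Tool frame: the origin (TCP) lies at the very end of the fingers, on their centre line; the grasp point (between the pads) lies 19 mm behind it (env.grip_point_offset is the distance from the TCP to the grasp point, in mm); z points along the fingers, x is the direction in which the jaws open and shut, and the axes are right-handed (so a half turn about z gives the same grasp; the last joint's range is limited). The gripper opens to 85 mm and grips with 20 to 120 N. Pads are 22 mm wide; open, the fingers measure 114 mm over their backs; the gripper's body (76 mm by 85 mm) begins 54 mm behind the grasp point. The pads swing forward as they close: fully open they stand 13 mm farther back than shut.
Start: joints at [1.121, 0.527, 1.433, -0, 1.181, -0.178], TCP at [167.148, 602.211, 231.31] pointing down, gripper open.
Joint ranges: [-3.08, 3.08], [-0.75, 2.2], [0.22, 2.44], [-1.43, 4.57], [0, 2.65], [-2.85, 2.85]. Speed limits (rad/s): [2.79, 2.79, 3.14, 3.14, 3.14, 3.14].

INTERFACE

Orientations are given as a unit quaternion [w, x, y, z].
In Python, from cell import env gives the robot as it stands.
- The arm moves only by the shell command python3 -m jog 'ROWS' [OPENING] [FORCE]. ROWS is JSON, a list of rows, each a list of 2 entries, a list of its own where there are three numbers: the shift along the tool's x, y, z in cm, then the turn, a rotation vector about the tool's x, y, z in rad. In form: [[[x, y, z], [rx, ry, rz]], ...]. A call has 1 to 5 rows; each row is the pose to reach, as a shift and turn from the pose commanded when the call began, along the tool's axes at that moment; what a row does not reach only later rows make up. A row lasts 1/10 s, in which the tool goes at most 50 mm and 8.59 degrees, less where a joint would pass 70% of its speed; a pose out of reach is approached as far as the arm can. A call with a gripper value outside its range is refused whole. OPENING is the gripper command: -1 is shut, 1 is fully open, values between are in proportion, set as the call begins (- or left out, the last holds). The fingers move at their own pace and stop on an object; FORCE is the grip in N (left out, the last holds). Time passes only in rows, so rows that repeat a pose let the fingers close. It gives the time, the measured TCP pose, the force and the opening at its end, in the units of the state.
- env.get_state(): the state, without advancing time (a new reading comes with each control period).
- env.grab_frame(name): name is "scene" or "top" or "wrist"; returns a dict with "pixels" (480x640x3 uint8, red, green, blue), "z_map" (480x640 float32, mm along the optical axis (not along the pixel's ray), 0 where there is no reading), "camera_matrix" (3x3 intrinsics, pixels), "extrinsics" (4x4, takes a point from world to camera coordinates); the wrist camera has in their place "hand_eye" (4x4, takes a point from camera to tool coordinates, whose origin is the TCP and whose axes are the tool frame's). Camera axes: x right, y up, looking along -z (the intrinsics and any distortion apply to the point x, -y, -z); pixel columns grow to the right and rows downward; lengths in mm; the calibration is good to about 2 mm. A picture is of the moment at which its call begins: read the wrist's pose just before it.
- env.close_job(): hands the job in, once; it reports no verdict.
Trained networks look in a picture, given as the dict that the camera call returned (one of the last four; its "shot" number tells which), for a name from the list of things; names that differ only in an ending like _2 or _b are one class to them, and where a whole thing is asked for, a point or a joint stands for the part that bears it (a point fixed in the world has none). Each returns a list of dicts, best first, with "p" (0 to 1); they miss things now and then, are a little off and sometimes report something else, mostly with a low value. They report only what shows in the picture. A call takes as long as a camera call. They do not tell look-alikes from the thing itself.
- env.look_for(picture, name): "point" ([x, y, z] in mm, in the coordinates of the camera as it stood for that picture, good to about 4 mm: the middle of the surface that is visible of it).
- env.tip_of(picture, name): "point" ([x, y, z] in mm, in the coordinates of the camera as it stood for that picture, good to about 4 mm: a listed point, or the origin of a listed thing).
The state is a dict: "clock": time; "joint_pos": joint angles; "joint_vel": joint speeds; "joint_efforts": joint torques, N m; "eef_pos": TCP position; "ee_rot": TCP orientation; "wrist_force": force on the tool from outside, world axes, zero at the start; "moment": the same for the moment, N m; "gripper_width": finger opening in mm.
Only numpy, scipy, OpenCV 4.12 (cv2) and the standard library are available. Lean on these libraries where they do the work, as an engineer would, in place of code of your own. Each camera call takes 0.05 s, during which the arm holds its last target.

## Working session

There is one attempt and no reset: what is moved stays moved. The work goes in short steps, Python scripts to look and compute and a shell command to move; the robot and the scene stay as the last step left them, time stands still between calls to the robot, and variables do not carry over. Pictures are saved under pics/ and viewed, and the job is handed in when it is done.

```bash
mkdir -p pics; ls
cat > h.py <<'E'
import numpy as np, cv2
from cell import env
from scipy.spatial.transform import Rotation as R
def save(p,name): cv2.imwrite('pics/'+name+'.png',p['pixels'][:,:,::-1])
def Tcw(p):
    return np.linalg.inv(np.array(p['extrinsics']))
def cloud(p,M=None):
    K=np.array(p['camera_matrix']);z=p['z_map'].astype(float)
    v,u=np.mgrid[:480,:640]
    X=(u-K[0,2])/K[0,0]*z;Y=(v-K[1,2])/K[1,1]*z
    P=np.stack([X,-Y,-z,np.ones_like(z)],-1)
    M=Tcw(p) if M is None else M
    W=(P@M.T)[...,:3]; W[z<=0]=np.nan
    return W
def tool():
    s=env.get_state();q=s['ee_rot'];T=np.eye(4)
    T[:3,:3]=R.from_quat([q[1],q[2],q[3],q[0]]).as_matrix();T[:3,3]=s['eef_pos'];return T
def w(p,pt): return (Tcw(p)@np.r_[pt,1])[:3]
E
python3 - <<'E'
from h import *
for n in ['top','scene']:
    p=env.grab_frame(n);save(p,n+'0')
    print(n,{k:(v if not hasattr(v,'shape') or v.size<20 else v.shape) for k,v in p.items()})
    for t in ['jig','workpiece','offcut','stop_face','plunger_tip','stop','square','jar','glue']:
        for f in (env.tip_of,env.look_for):
            print(t,f.__name__,[(np.round(w(p,d['point'])).tolist(),round(d['p'],2)) for d in f(p,t)[:3]])
print(env.get_state())
E
```

```text
pics
top {'pixels': (480, 640, 3), 'z_map': (480, 640), 'camera_matrix': array([[546.35284717,   0.        , 332.26538082],
       [  0.        , 546.35284717, 238.8077225 ],
       [  0.        ,   0.        ,   1.        ]]), 'extrinsics': array([[-1.24101500e-02, -9.99922698e-01,  7.65524927e-04,
         1.78475510e+01],
       [ 9.95458729e-01, -1.22824772e-02,  9.43984128e-02,
        -5.40252822e+02],
       [-9.43817131e-02,  1.93354693e-03,  9.95534205e-01,
        -1.26232029e+03],
       [ 0.00000000e+00,  0.00000000e+00,  0.00000000e+00,
         1.00000000e+00]]), 'shot': 1}
jig call [([586.0, 75.0, -2.0], 0.9)]
jig call [([589.0, 76.0, 8.0], 0.98)]
workpiece call [([514.0, -229.0, -3.0], 0.91), ([345.0, -245.0, 0.0], 0.88), ([502.0, -47.0, 12.0], 0.69)]
workpiece call [([500.0, -48.0, 71.0], 0.76), ([346.0, -244.0, 51.0], 0.74), ([512.0, -224.0, 51.0], 0.6)]
offcut call [([481.0, 189.0, 11.0], 0.72)]
offcut call [([479.0, 185.0, 67.0], 0.93), ([691.0, 81.0, 55.0], 0.65)]
stop_face call [([686.0, 81.0, 45.0], 0.89)]
stop_face call [([712.0, 82.0, 60.0], 0.85)]
plunger_ti
[... 2069 characters left out ...]
0.73)]
{'clock': 1.9, 'joint_pos': array([ 1.12147781e+00,  5.27531275e-01,  1.43268133e+00,  1.86532387e-05,
        1.18141941e+00, -1.78508365e-01]), 'joint_vel': array([ 0.00115612, -0.00087315,  0.00179544,  0.00031651, -0.00061588,
       -0.00192565]), 'joint_efforts': array([-1.67264021e-03, -4.42311251e+01, -1.78417218e+01, -3.04865453e-04,
        9.28837762e-04, -1.10757782e-06]), 'eef_pos': array([167.15852423, 602.2124228 , 231.29711947]), 'ee_rot': array([ 1.25078527e-06,  7.96090123e-01,  6.05178086e-01, -2.14498608e-05]), 'wrist_force': array([ 0.49743719, -0.23378601,  0.42740529]), 'moment': array([-0.02925249,  0.01405588, -0.04661443]), 'gripper_width': 85.53065210677786}
```

View pictures.

View pics/top0.png

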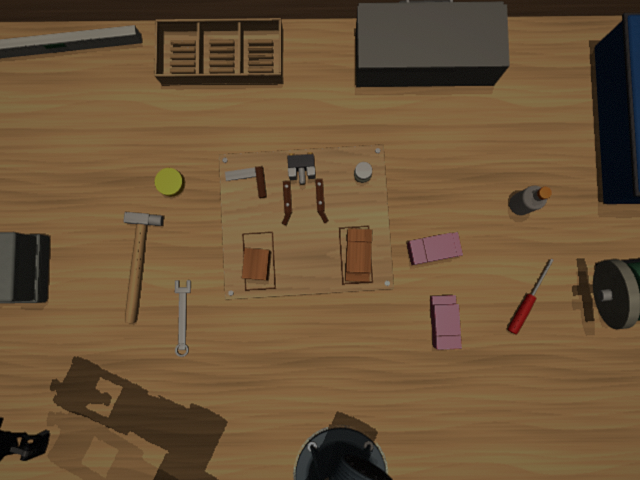

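View pics/scene0.png

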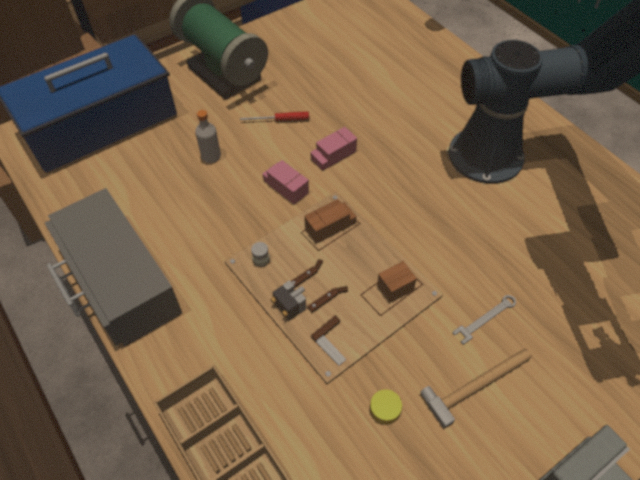

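Candidates shaped like the workpiece are the brown stepped block (359,255), pink (435,249) and pink (446,322). The brown one stands in the right bay and isn't pink, so it fits. I'll confirm with a crop and measure poses.

Run:
```python
from h import *
p=env.grab_frame('top')
c=p['pixels'][135:305,210:400,::-1]
cv2.imwrite('pics/crop0.png',cv2.resize(c,None,fx=3.5,fy=3.5,interpolation=cv2.INTER_CUBIC))
W=cloud(p); np.save('top_cloud.npy',W)
def box(name,lo,hi,zl,zh):
    m=(W[...,0]>lo[0])&(W[...,0]<hi[0])&(W[...,1]>lo[1])&(W[...,1]<hi[1])&(W[...,2]>zl)&(W[...,2]<zh)
    P=W[m][:,:2].astype(np.float32)
    r=cv2.minAreaRect(P); print(name,m.sum(),np.round(P.mean(0)),r,'z',np.median(W[m][:,2]))
box('wp high',(400,-110),(600,20),58,78)
box('wp step',(400,-110),(600,20),33,50)
box('wp any',(400,-110),(600,20),30,78)
box('offcut',(400,130),(560,250),58,78)
box('stop',(670,40),(760,130),50,80)
box('railL',(580,90),(680,130),18,33)
box('railR',(580,40),(680,78),18,33)
box('board',(380,-150),(800,300),8,16)
```

```text
wp high 1072 [510. -49.] ((510.6464538574219, -49.175132751464844), (56.00328826904297, 100.19279479980469), 86.81167602539062) z 67.1906344545298
wp step 220 [453. -45.] ((493.8537902832031, -47.019287109375), (53.92203903198242, 107.2439193725586), 89.03779602050781) z 41.98505605199648
wp any 1304 [500. -48.] ((500.69158935546875, -48.62060546875), (56.00328826904297, 120.13340759277344), 86.81167602539062) z 66.49078731033194
offcut 768 [483. 187.] ((483.0654296875, 187.54193115234375), (57.316246032714844, 69.99490356445312), 84.31692504882812) z 66.9443249578552
stop 573 [710.  82.] ((703.9733276367188, 81.60657501220703), (66.14380645751953, 61.91788101196289), 3.051330327987671) z 61.23866690181217
railL 305 [633. 118.] ((630.0101318359375, 113.38059997558594), (99.58091735839844, 32.884735107421875), 0.2571966350078583) z 23.761113443386876
railR 117 [645.  45.] ((640.2528076171875, 57.99176025390625), (33.465579986572266, 78.7607421875), 89.20056915283203) z 23.60152021926433
board 17363 [583.  79.] ((586.7994384765625, 68.86373901367188), (434.67413330078125, 398.86676025390625), 88.864990234375) z 11.99856800646694
```

View pics/crop0.png

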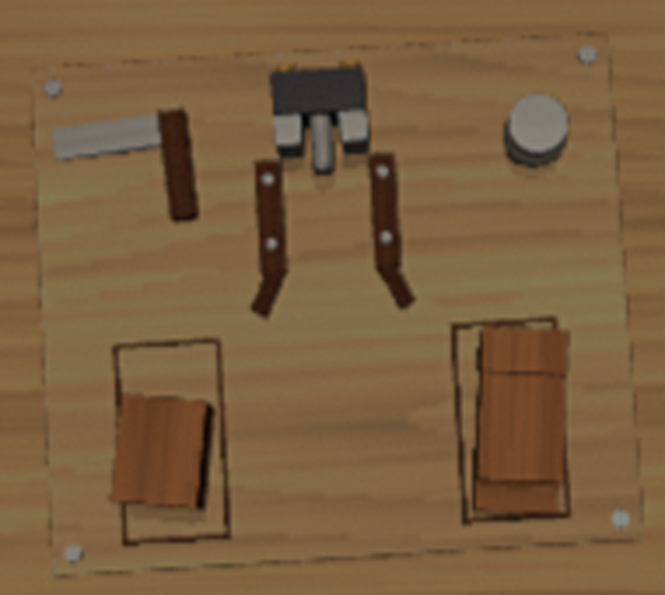

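```bash
cat >> h.py <<'E'
def unproj(p,u,v,z):
    K=np.array(p['camera_matrix']);M=Tcw(p)
    d=M[:3,:3]@np.array([(u-K[0,2])/K[0,0],-(v-K[1,2])/K[1,1],-1]);o=M[:3,3]
    return o+d*(z-o[2])/d[2]
E
python3 - <<'E'
from h import *
p=env.grab_frame('top')
f=lambda x,y,z:unproj(p,210+x/3.5-.35,135+y/3.5-.35,z)
S=[f(53,88,12),f(587,54,12),f(73,553,12),f(620,519,12)]
print(np.round(S,1)); c=np.mean(S,0)
a=(S[0]+S[1]-S[2]-S[3])[:2]; b=(S[0]+S[2]-S[1]-S[3])[:2]
print('screws',c,np.arctan2(a[1],a[0]),np.arctan2(-b[0],b[1]))
C=[f(35,67,12),f(610,33,12),f(53,576,12),f(641,540,12)]
c=np.mean(C,0);a=(C[0]+C[1]-C[2]-C[3])[:2]; b=(C[0]+C[2]-C[1]-C[3])[:2]
print('corners',c,np.arctan2(a[1],a[0]),np.arctan2(-b[0],b[1]),np.hypot(*a)/2,np.hypot(*b)/2)
yaw=np.arctan2(-b[0],b[1])
# stop block top, full rect with z>55
W=cloud(p);m=(W[...,0]>670)&(W[...,0]<760)&(W[...,1]>40)&(W[...,1]<130)&(W[...,2]>58)&(W[...,2]<80)
print('stop',cv2.minAreaRect(W[m][:,:2].astype(np.float32)))
# rail colour
hsv=cv2.cvtColor(p['pixels'],cv2.COLOR_RGB2HSV)
m=(hsv[...,2]<75)&(W[...,2]>18)&(W[...,2]<30)&(W[...,0]>570)&(W[...,0]<690)&(W[...,1]>30)&(W[...,1]<140)
n,l,st,ce=cv2.connectedComponentsWithStats(m.astype(np.uint8))
for i in range(1,n):
    P=W[l==i]
    if len(P)<40: continue
    s=P[P[:,0]>615]; print(len(P),np.round(P.min(0)),np.round(P.max(0)),np.polyfit(s[:,0],s[:,1],1),s[:,:2].mean(0))
E
```

```text
[[ 736.6  268.3   12. ]
 [ 756.  -100.7   12. ]
 [ 417.1  252.8   12. ]
 [ 435.3 -116.5   12. ]]
screws [586.24411929  75.99298249  12.        ] 0.04879754753858781 0.05102870453091533
corners [586.24584219  74.95006069  12.        ] 0.04008269812023357 0.04825834147432269 349.91650744449663 397.5617370866803
stop ((704.7897338867188, 81.58096313476562), (64.52696990966797, 61.9715690612793), 3.377704381942749)
227 [581.  30.  19.] [685.  49.  29.] [ 0.03731444 16.23961868] [649.65585016  40.48116559]
257 [577. 108.  18.] [681. 130.  30.] [4.24958357e-02 9.07351430e+01] [647.98598989 118.27184912]
```

The crop shows the brown long block with a lower step at its near end (crop ~(517,497)) in the right bay, so it's the workpiece. The jig is at about (586,76) with yaw 0.048. The workpiece is at (501,-49) with yaw -0.056. Now I work out the move to above it.

```bash
cat >> h.py <<'E'
JIG=np.array([586.2,75.8]);JY=0.048
def plan(x,y,z,yaw):
    """shift cm in tool axes and rot vec to world target; tool y along yaw, z down"""
    T=tool();c,s=np.cos(yaw),np.sin(yaw)
    Rt=np.array([[-s,c,0],[c,s,0],[0,0,-1]]).T.copy()
    Rt=np.column_stack([[-s,c,0],[c,s,0],[0,0,-1]])
    d=T[:3,:3].T@(np.array([x,y,z])-T[:3,3])/10
    print('shift cm',np.round(d,2),'rot',np.round(R.from_matrix(T[:3,:3].T@Rt).as_rotvec(),3))
def j2w(x,y): 
    c,s=np.cos(JY),np.sin(JY); return JIG+[c*x-s*y,s*x+c*y]
def w2j(x,y):
    c,s=np.cos(JY),np.sin(JY); d=np.array([x,y])-JIG; return np.array([c*d[0]+s*d[1],-s*d[0]+c*d[1]])
E
python3 -c "
from h import *
plan(500.7,-48.6,200,-.056)"
```

```text
shift cm [-53.79  49.55   3.13] rot [ 0.    -0.    -0.215]
```

```bash
T='[[-53.8,49.5,3.1],[0,0,0]]'; python3 -m jog '[[[-3.6,3.3,0.2],[0,0,0]],[[-7.2,6.6,0.4],[0,0,0]],[[-10.8,9.9,0.6],[0,0,0]],[[-14.4,13.2,0.8],[0,0,0]],[[-18,16.5,1],[0,0,0]]]' 1 40
python3 -m jog '[[[-3.6,3.3,0.2],[0,0,0]],[[-7.2,6.6,0.4],[0,0,0]],[[-10.8,9.9,0.6],[0,0,0]],[[-14.4,13.2,0.8],[0,0,0]],[[-18,16.5,1],[0,0,0]]]'
python3 -m jog '[[[-3.6,3.3,0.2],[0,0,0]],[[-7.2,6.6,0.4],[0,0,0]],[[-10.8,9.9,0.6],[0,0,0]],[[-14.4,13.2,0.8],[0,0,0]],[[-16,15,1],[0,0,0]]]'
python3 -c "
from h import *
plan(500.7,-48.6,200,-.056)"
```

```text
clock: 2.5
eef_pos: [278.6, 383.1, 221.5]
ee_rot: [0.0, 0.796, 0.606, 0.0]
wrist_force: [0.9, -0.4, -0.2]
gripper_width: 85.4
clock: 3.0
eef_pos: [389.7, 165.3, 211.6]
ee_rot: [0.0, 0.796, 0.605, 0.001]
wrist_force: [2.0, 0.6, -0.4]
gripper_width: 85.5
clock: 3.5
eef_pos: [493.1, -31.3, 201.7]
ee_rot: [0.002, 0.797, 0.604, 0.001]
wrist_force: [0.8, 0.4, -0.0]
gripper_width: 85.6
shift cm [-1.46  1.2   0.17] rot [ 0.003  0.001 -0.218]
```

```bash
python3 -m jog '[[[-1.5,1.2,0.2],[0,0,-0.11]],[[-1.5,1.2,0.2],[0,0,-0.215]],[[-1.5,1.2,0.2],[0,0,-0.215]],[[-1.5,1.2,0.2],[0,0,-0.215]]]'
python3 - <<'E'
from h import *
T=tool();p=env.grab_frame('wrist');save(p,'wr1')
M=T@np.array(p['hand_eye']); W=cloud(p,M)
m=(abs(W[...,0]-500)<90)&(abs(W[...,1]+48)<70)
for a,b in((58,78),(33,78)):
    P=W[m&(W[...,2]>a)&(W[...,2]<b)]
    print(len(P),cv2.minAreaRect(P[:,:2].astype(np.float32)),np.median(P[:,2]))
plan(500.7,-48.6,31,-.056)
E
```

```text
clock: 3.9
eef_pos: [497.9, -44.7, 199.3]
ee_rot: [-0.0, 0.727, 0.686, -0.0]
wrist_force: [0.2, 0.2, -0.6]
gripper_width: 85.6
6932 ((510.6351013183594, -47.75324630737305), (56.24224090576172, 100.179931640625), 86.73470306396484) 66.53484056071326
8614 ((500.72900390625, -47.185577392578125), (56.2429313659668, 120.02274322509766), 86.74067687988281) 66.33292993335706
shift cm [-0.39  0.31 16.84] rot [-0.    -0.    -0.001]
```

View pics/wr1.png

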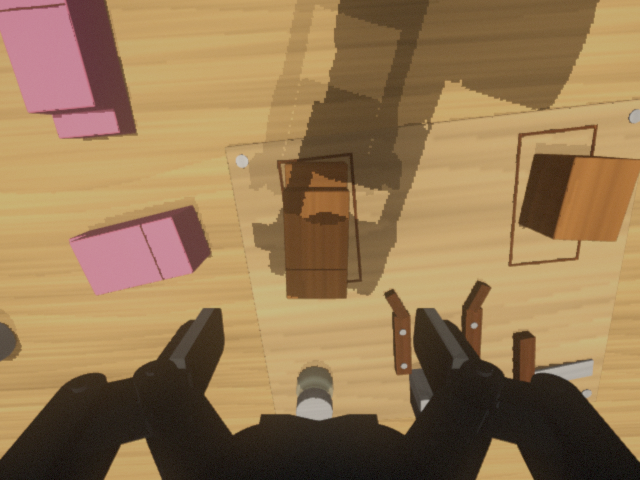

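The wrist view shows the brown block (316,230) with its step at the top (316,175), and the pose agrees. I descend and grip.

```bash
python3 -m jog '[[[-0.3,0.2,4],[0,0,0]],[[-0.3,0.2,8],[0,0,0]],[[-0.3,0.2,12],[0,0,0]],[[-0.3,0.2,15],[0,0,0]],[[-0.3,0.2,16.8],[0,0,0]]]' 1
python3 -m jog '[[[0,0,0],[0,0,0]],[[0,0,0],[0,0,0]]]'
python3 -c "
from h import *
plan(500,-48,31,-.057)"
```

```text
clock: 4.45
eef_pos: [498.7, -47.0, 29.2]
ee_rot: [-0.001, 0.727, 0.687, -0.001]
wrist_force: [-0.7, 0.0, 0.1]
gripper_width: 85.4
clock: 4.65
eef_pos: [500.1, -47.6, 31.6]
ee_rot: [-0.0, 0.727, 0.687, -0.0]
wrist_force: [0.1, -0.4, 0.6]
gripper_width: 85.4
shift cm [-0.04 -0.    0.06] rot [-0.    -0.     0.001]
```

```bash
python3 -m jog '[[[0,0,0],[0,0,0]],[[0,0,0],[0,0,0]],[[0,0,0],[0,0,0]],[[0,0,0],[0,0,0]],[[0,0,0],[0,0,0]]]' -1 50
python3 -m jog '[[[0,0,0],[0,0,0]],[[0,0,0],[0,0,0]],[[0,0,0],[0,0,0]]]'
python3 - <<'E'
from h import *
x,y=j2w(-91,0);print(x,y);plan(x,y,31.3,JY)
E
```

```text
clock: 5.15
eef_pos: [500.9, -48.2, 32.8]
ee_rot: [0.001, 0.727, 0.687, 0.001]
wrist_force: [0.7, 0.4, 6.3]
gripper_width: 55.2
clock: 5.45
eef_pos: [500.9, -48.2, 32.8]
ee_rot: [0.001, 0.727, 0.687, 0.001]
wrist_force: [0.2, 0.9, 6.9]
gripper_width: 55.2
495.3048118738018 71.43367711878426
shift cm [11.91 -1.22  0.14] rot [ 0.003  0.001 -0.104]
```

```bash
python3 -m jog '[[[0.8,-0.1,0],[0,0,-0.01]],[[1.8,-0.2,0],[0,0,-0.02]],[[2.8,-0.3,0],[0,0,-0.03]],[[3.8,-0.4,0],[0,0,-0.04]],[[4.8,-0.5,0],[0,0,-0.05]]]'
python3 -c "
from h import *
x,y=j2w(-91,0);plan(x,y,31.3,JY)"
```

```text
clock: 5.95
eef_pos: [499.4, -0.4, 32.8]
ee_rot: [0.002, 0.709, 0.705, 0.001]
wrist_force: [0.6, -3.6, 5.6]
gripper_width: 55.3
shift cm [ 7.18 -0.45  0.14] rot [ 0.004  0.002 -0.053]
```

```bash
python3 -m jog '[[[1.2,-0.1,0],[0,0,-0.01]],[[2.4,-0.2,0],[0,0,-0.02]],[[3.6,-0.3,0],[0,0,-0.03]],[[4.8,-0.4,0],[0,0,-0.04]],[[6,-0.4,0],[0,0,-0.052]]]'
python3 -m jog '[[[0.6,0,0],[0,0,0]],[[1.1,0,0],[0,0,0]],[[1.1,0,0],[0,0,0]],[[1.1,0,0],[0,0,0]]]'
python3 - <<'E'
from h import *
p=env.grab_frame('top');save(p,'top2')
c=p['pixels'][135:305,210:400,::-1]
cv2.imwrite('pics/crop2.png',cv2.resize(c,None,fx=3.5,fy=3.5,interpolation=cv2.INTER_CUBIC))
T=tool();p=env.grab_frame('wrist');save(p,'wr2')
print(T[:3,3],w2j(*T[:2,3]))
x,y=j2w(-91,0);plan(x,y,31.3,JY)
E
```

```text
clock: 6.45
eef_pos: [495.4, 60.0, 32.8]
ee_rot: [0.002, 0.69, 0.724, 0.001]
wrist_force: [-0.0, -4.0, 6.7]
gripper_width: 55.1
clock: 6.85
eef_pos: [494.9, 71.6, 32.8]
ee_rot: [0.001, 0.69, 0.723, 0.001]
wrist_force: [1.1, 2.3, 7.0]
gripper_width: 55.3
[494.84504158  71.61794813  32.84116348] [-91.45039913   0.20611927]
shift cm [-0.02  0.04  0.15] rot [ 0.004  0.    -0.001]
```

View pics/crop2.png

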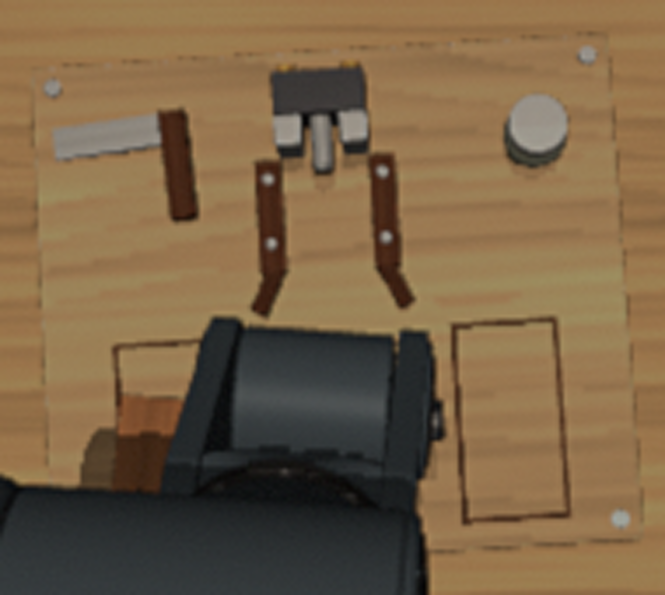

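View pics/wr2.png

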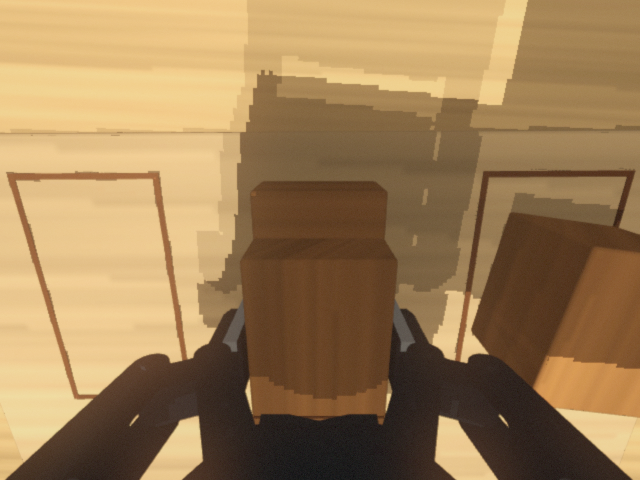

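In the crop and wrist view the piece sits midway between the two bays (wrist pixel 320 against bay-edge midpoint 322), flat and in line. I'll enter the channel watching side forces.

```bash
python3 -m jog '[[[0,0.7,0],[0,0,0]],[[0,1.6,0],[0,0,0]],[[0,2.6,0],[0,0,0]],[[0,3.6,0],[0,0,0]],[[0,4.4,0],[0,0,0]]]'
python3 -m jog '[[[0,0.6,0],[0,0,0]],[[0,1.2,0],[0,0,0]],[[0,1.8,0],[0,0,0]],[[0,2.4,0],[0,0,0]],[[0,3,0],[0,0,0]]]'
python3 - <<'E'
from h import *
T=tool();print(w2j(*T[:2,3]));s=env.get_state();print(s['wrist_force'],s['moment'])
x,y=j2w(40,0);plan(x,y,31.3,JY)
E
```

```text
clock: 7.45
eef_pos: [536.6, 73.5, 32.8]
ee_rot: [-0.0, 0.69, 0.723, -0.0]
wrist_force: [-5.5, 0.2, 9.5]
gripper_width: 55.1
clock: 7.95
eef_pos: [566.3, 74.9, 32.9]
ee_rot: [-0.001, 0.69, 0.723, -0.001]
wrist_force: [-3.7, 0.1, 7.7]
gripper_width: 55.3
[-19.91174003   0.06473757]
[-3.73000757  0.05722826  7.68297188] [-0.07781927  0.32225124 -0.05099816]
shift cm [0.   5.99 0.15] rot [-0.002 -0.    -0.001]
```

```bash
python3 -m jog '[[[0,0.7,0],[0,0,0]],[[0,1.4,0],[0,0,0]],[[0,2.1,0],[0,0,0]],[[0,2.8,0],[0,0,0]],[[0,3.4,0],[0,0,0]]]'
python3 - <<'E'
from h import *
T=tool();print(w2j(*T[:2,3]));s=env.get_state();print(s['wrist_force'],s['moment'])
p=env.grab_frame('top');save(p,'top3')
c=p['pixels'][135:305,210:400,::-1]
cv2.imwrite('pics/crop3.png',cv2.resize(c,None,fx=3.5,fy=3.5,interpolation=cv2.INTER_CUBIC))
E
```

```text
clock: 8.45
eef_pos: [600.4, 76.5, 32.9]
ee_rot: [-0.001, 0.691, 0.723, -0.0]
wrist_force: [-4.7, 0.6, 7.7]
gripper_width: 55.4
[14.26048215  0.05409352]
[-4.70455938  0.64182631  7.65335261] [-0.06843846  0.30790236 -0.06733054]
```

View pics/crop3.png

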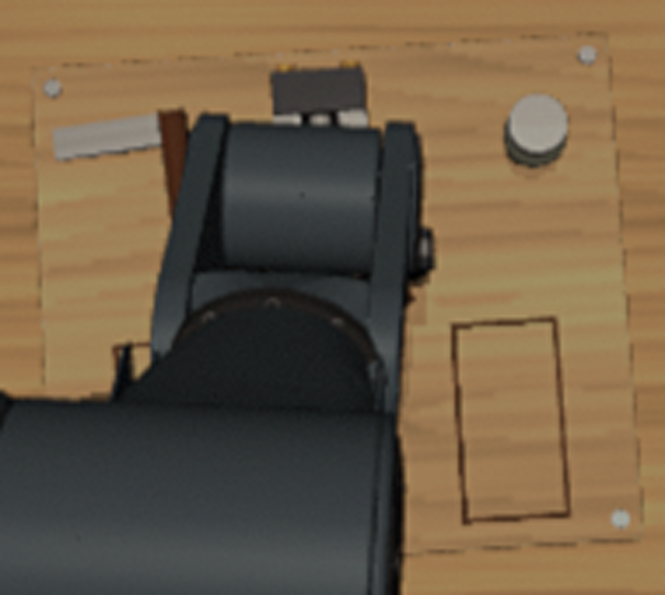

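```bash
python3 -m jog '[[[0,0.3,0],[0,0,0]],[[0,0.6,0],[0,0,0]],[[0,0.9,0],[0,0,0]],[[0,1.1,0],[0,0,0]],[[0,1.3,0],[0,0,0]]]'
python3 -m jog '[[[0,0.2,0],[0,0,0]],[[0,0.4,0],[0,0,0]],[[0,0.6,0],[0,0,0]]]'
python3 -c "
from h import *
T=tool();print(w2j(*T[:2,3]))"
```

```text
clock: 9.0
eef_pos: [610.9, 77.1, 32.9]
ee_rot: [-0.002, 0.69, 0.723, -0.002]
wrist_force: [-11.4, -1.1, 15.7]
gripper_width: 55.3
clock: 9.3
eef_pos: [615.0, 77.3, 33.1]
ee_rot: [-0.004, 0.69, 0.723, -0.004]
wrist_force: [-12.2, -1.6, 15.2]
gripper_width: 55.1
[28.85557978  0.10626771]
```

```bash
python3 -m jog '[[[0,0.2,0],[0,0,0]],[[0,0.4,0],[0,0,0]],[[0,0.6,0],[0,0,0]]]'
python3 -m jog '[[[0,0.1,0],[0,0,0]],[[0,0.2,0],[0,0,0]],[[0,0.2,0],[0,0,0]]]'
python3 - <<'E'
from h import *
T=tool();print(w2j(*T[:2,3]));p=env.grab_frame('wrist');save(p,'wr4')
p=env.grab_frame('scene');save(p,'sc4');c=p['pixels'][210:350,240:400,::-1]
cv2.imwrite('pics/sc4c.png',cv2.resize(c,None,fx=4,fy=4,interpolation=cv2.INTER_CUBIC))
E
```

```text
clock: 9.6
eef_pos: [620.0, 77.6, 33.2]
ee_rot: [-0.004, 0.69, 0.724, -0.004]
wrist_force: [-16.0, -1.1, 18.2]
gripper_width: 55.3
clock: 9.9
eef_pos: [621.7, 77.6, 33.2]
ee_rot: [-0.005, 0.69, 0.724, -0.005]
wrist_force: [-15.7, -1.2, 17.3]
gripper_width: 55.6
[35.56199869  0.12805044]
```

View pics/wr4.png

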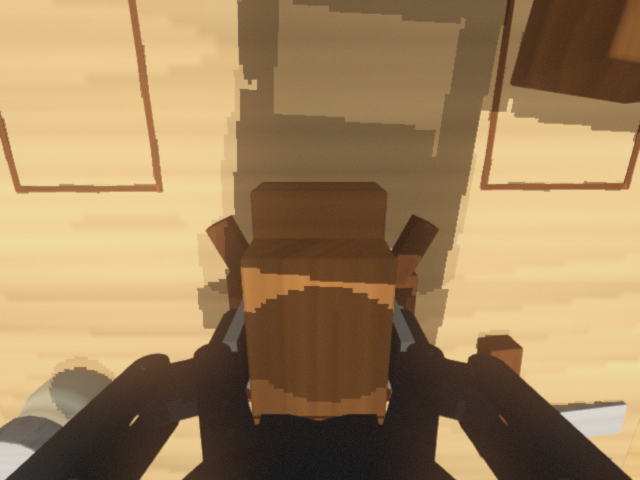

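View pics/sc4c.png

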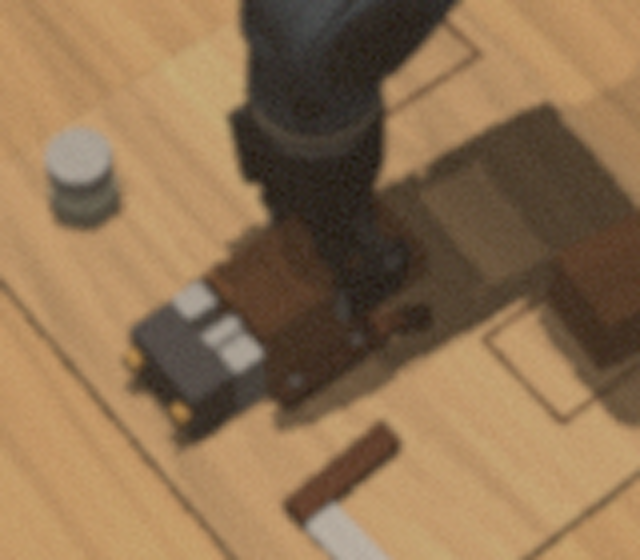

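```bash
python3 -m jog '[[[0,0.1,0],[0,0,0]],[[0,0.2,0],[0,0,0]],[[0,0.2,0],[0,0,0]]]'
python3 -m jog '[[[0,0.1,0],[0,0,0]],[[0,0.1,0],[0,0,0]]]'
python3 -m jog '[[[0,0.1,0],[0,0,0]],[[0,0.1,0],[0,0,0]]]'
python3 -m jog '[[[0,0.1,0],[0,0,0]],[[0,0.1,0],[0,0,0]]]'
```

```text
clock: 10.3
eef_pos: [623.4, 77.7, 33.2]
ee_rot: [-0.005, 0.69, 0.724, -0.005]
wrist_force: [-15.0, -2.3, 17.8]
gripper_width: 55.0
clock: 10.5
eef_pos: [623.8, 77.8, 33.0]
ee_rot: [-0.005, 0.69, 0.724, -0.005]
wrist_force: [-16.5, -2.3, 18.3]
gripper_width: 55.4
clock: 10.7
eef_pos: [624.6, 77.8, 33.0]
ee_rot: [-0.005, 0.69, 0.724, -0.005]
wrist_force: [-16.7, -2.0, 18.9]
gripper_width: 55.3
clock: 10.9
eef_pos: [625.4, 77.9, 33.0]
ee_rot: [-0.006, 0.69, 0.724, -0.006]
wrist_force: [-15.6, -1.2, 18.2]
gripper_width: 55.5
```

```bash
python3 -m jog '[[[0,0.1,0],[0,0,0]],[[0,0.1,0],[0,0,0]]]'
python3 -m jog '[[[0,0.1,0],[0,0,0]],[[0,0.1,0],[0,0,0]]]'
python3 -m jog '[[[0,0.1,0],[0,0,0]],[[0,0.1,0],[0,0,0]]]'
```

```text
clock: 11.1
eef_pos: [626.3, 77.9, 33.0]
ee_rot: [-0.006, 0.69, 0.724, -0.006]
wrist_force: [-17.3, -1.4, 19.3]
gripper_width: 55.4
clock: 11.3
eef_pos: [626.5, 77.9, 32.9]
ee_rot: [-0.006, 0.69, 0.724, -0.006]
wrist_force: [-17.3, -2.5, 18.3]
gripper_width: 55.5
clock: 11.5
eef_pos: [626.5, 77.9, 32.7]
ee_rot: [-0.007, 0.69, 0.724, -0.007]
wrist_force: [-19.2, -2.3, 20.0]
gripper_width: 55.3
```

The tool stopped advancing at 626.5 (jig x 40.4), right where home should be. I'll build up the force.

```bash
python3 -m jog '[[[0,0.1,0],[0,0,0]],[[0,0.2,0],[0,0,0]],[[0,0.2,0],[0,0,0]]]'
python3 -m jog '[[[0,0.1,0],[0,0,0]],[[0,0.2,0],[0,0,0]],[[0,0.2,0],[0,0,0]]]'
python3 -m jog '[[[0,0,0],[0,0,0]],[[0,0,0],[0,0,0]]]'
python3 -c "
from h import *
T=tool();print(w2j(*T[:2,3]));print(T[:3,:3].round(3))"
```

```text
clock: 11.8
eef_pos: [626.5, 77.9, 32.7]
ee_rot: [-0.009, 0.69, 0.724, -0.009]
wrist_force: [-22.5, -3.2, 22.9]
gripper_width: 55.2
clock: 12.1
eef_pos: [626.5, 77.9, 32.7]
ee_rot: [-0.01, 0.69, 0.724, -0.01]
wrist_force: [-24.8, -4.4, 24.9]
gripper_width: 55.3
clock: 12.3
eef_pos: [626.5, 77.9, 32.7]
ee_rot: [-0.01, 0.69, 0.724, -0.01]
wrist_force: [-25.4, -4.1, 25.4]
gripper_width: 55.3
[40.34420297  0.19178364]
[[-0.048  0.998 -0.029]
 [ 0.999  0.048 -0.001]
 [ 0.    -0.029 -1.   ]]
```

```bash
cat > chk.py <<'E'
from h import *
import sys
T=tool();p=env.grab_frame('wrist');M=T@np.array(p['hand_eye']);save(p,'wr'+sys.argv[1])
q=env.grab_frame('scene');c=q['pixels'][210:350,240:400,::-1]
cv2.imwrite('pics/sc%s.png'%sys.argv[1],cv2.resize(c,None,fx=4,fy=4,interpolation=cv2.INTER_CUBIC))
for n,W in(('wrist',cloud(p,M)),('scene',cloud(q))):
    d=W[...,:2]-JIG; c,s=np.cos(JY),np.sin(JY)
    J=np.stack([c*d[...,0]+s*d[...,1],-s*d[...,0]+c*d[...,1],W[...,2]],-1)
    m=(J[...,0]>-5)&(J[...,0]<99)&(abs(J[...,1])<26)&(J[...,2]>60)&(J[...,2]<73)
    P=J[m]
    for _ in range(3):
        co=np.linalg.lstsq(np.c_[P[:,:2],np.ones(len(P))],P[:,2],rcond=None)[0]
        r=P[:,2]-np.c_[P[:,:2],np.ones(len(P))]@co; P=P[abs(r)<2*r.std()+.3]
    print(n,len(P),'slopes',co.round(4),'range',P.min(0).round(1),P.max(0).round(1),'z@40',co@[40,0,1])
s=env.get_state();print(s['clock'],s['wrist_force'],s['moment'])
E
python3 chk.py 5
```

```text
wrist 21580 slopes [ 6.00000e-04 -6.00000e-04  6.65175e+01] range [ -0.  -26.   65.1] [74.4 26.  67.9] z@40 66.54282717892185
scene 468 slopes [ 9.00000e-04 -1.35000e-02  6.75899e+01] range [  0.6 -25.9  62.9] [98.8 26.  72.3] z@40 67.62548412407526
12.4 [-25.14501209  -4.53065255  25.53442503] [-0.53345238  3.31400999  0.10530042]
```

Run:
```python
import cv2,numpy as np
a=cv2.imread('pics/sc5.png');b=cv2.resize(cv2.imread('pics/wr5.png'),None,fx=.8,fy=.8)
print(a.shape)
cv2.imwrite('pics/sc5x.png',cv2.resize(a[180:480,60:460],None,fx=1.9,fy=1.9))
```

```text
(560, 640, 3)
```

View pics/sc5x.png

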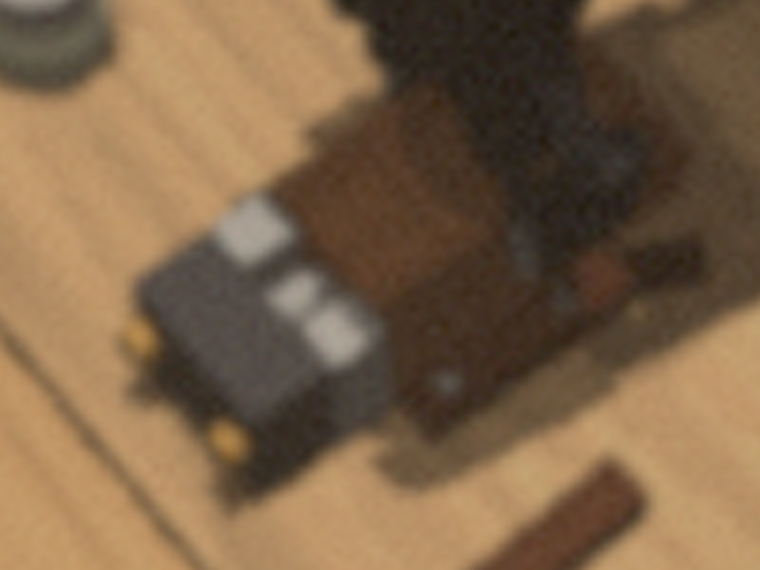

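The piece's top is flat (slope below 0.001) and its end is flush on both shoulders (crop ~(255,230) and (340,335)). I estimate 5–15 N on the shoulders, so I'll add a little push for margin and check that it holds still.

```bash
python3 -m jog '[[[0,0.1,0],[0,0,0]],[[0,0.2,0],[0,0,0]],[[0,0.3,0],[0,0,0]],[[0,0.3,0],[0,0,0]],[[0,0.3,0],[0,0,0]]]'
python3 -m jog '[[[0,0,0],[0,0,0]],[[0,0,0],[0,0,0]],[[0,0,0],[0,0,0]],[[0,0,0],[0,0,0]],[[0,0,0],[0,0,0]]]'
python3 chk.py 6
python3 -c "
from h import *
T=tool();print(T[:3,3],w2j(*T[:2,3]))"
```

```text
clock: 12.9
eef_pos: [626.5, 77.9, 32.6]
ee_rot: [-0.012, 0.69, 0.724, -0.013]
wrist_force: [-30.5, -5.6, 28.7]
gripper_width: 55.3
clock: 13.4
eef_pos: [626.5, 77.9, 32.6]
ee_rot: [-0.012, 0.69, 0.724, -0.013]
wrist_force: [-29.2, -5.5, 28.8]
gripper_width: 55.3
wrist 21665 slopes [9.00000e-04 1.00000e-04 6.65004e+01] range [  0.2 -26.   65.1] [74.1 26.  67.9] z@40 66.53622324445517
scene 452 slopes [-7.70000e-03 -1.02000e-02  6.78822e+01] range [  1.9 -25.8  63.1] [98.9 25.9 71.7] z@40 67.57300837029253
13.5 [-29.85826268  -5.27335315  27.74393827] [-0.90432488  4.07138178 -0.05454853]
[626.47591373  77.86375915  32.5722828 ] [40.32854719  0.12888058]
```

View pics/wr6.png

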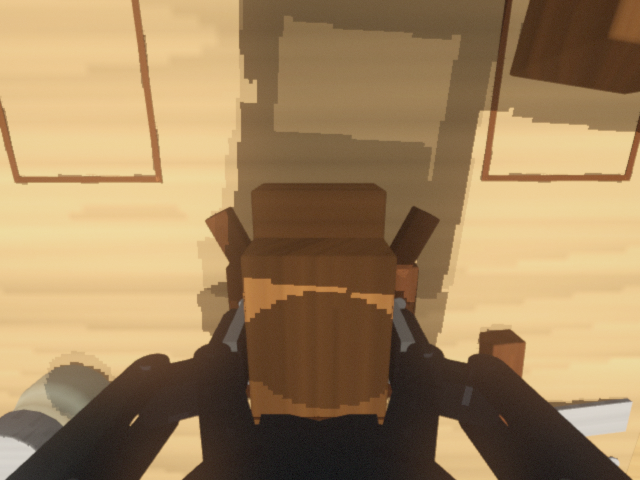

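The wrist view shows the piece centred (319,330) between the rails, flat and still gripped. It's at rest and holding about 30 N total push. Handing in.

```bash
python3 -c "
from h import *
print(env.close_job());s=env.get_state();print(s['clock'],s['eef_pos'],s['wrist_force'])"
```

```text
the job is handed in; nothing more can be done
None
the job is handed in; nothing more can be done
```

I slid the long brown stepped piece along the board from the right-hand bay into line with the channel. I then pushed it up against the plunger until it stopped on the shoulders, and handed in at 13.5 s still gripping and pressing it. No verdict came back.

- **Position:** the tool stopped advancing at jig x 40.3 mm, y 0.1 mm. Home is 40, 0, and the grip showed no slip in the wrist pictures. The scene picture taken just before the last 3 mm of added push showed the end flush on both shoulders.
- **Flatness:** the wrist camera put the top slope at about 0.001 rad. The coarser scene camera read up to about 0.01 rad, which is mostly noise.
- **Force:** the wrist force along the channel was about 30 N. Taking off the spring (about 10 N) and up to about 10 N of friction leaves roughly 9 to 20 N on the shoulders. That is an estimate, since I had no direct reading of that contact or of the plunger travel.
- **Tilt:** the gripper itself had tilted about 0.035 rad under load, and about 28 N was pressing the piece down. The piece stayed flat.
- **Bystanders:** I touched none of them. The last wrist view still showed the offcut, square and jar, but I did not measure their positions again.

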